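Clamp a welded tee in the gate jig with its latch toggle clamp

ROBOT

A 6-joint arm with a two-finger parallel gripper is mounted at the origin on the work surface. World frame = base frame: x ahead of the robot, y to its left, z up, the work surface at z = 0. Lengths are in m, angles in rad, forces in N, time in s.
With the tool pointing down it reaches from about 0.225 to 0.875 m from the base axis. Payload 3.4 kg.
Tool frame: the origin (TCP) lies at the very end of the fingers, on their centre line; the grasp point (between the pads) lies 19 mm behind it; z points along the fingers, y is the line along which they close (so a half turn about z gives the same grasp; the last joint's range is limited). The gripper opens to 85 mm and grips with 20 to 120 N. Pads are 22 mm wide; open, the fingers measure 114 mm over their backs; the gripper's body (76 mm by 85 mm) begins 54 mm behind the grasp point. The pads swing forward as they close: fully open they stand 13 mm farther back than shut.
Start: joints at [1.084, 0.276, 1.505, -0, 1.361, -0.121], TCP at [0.206, 0.537, 0.231] pointing down, gripper open.
Joint ranges: [-2.89, 2.89], [-0.75, 2.08], [0.22, 2.7], [-1.18, 4.32], [0.11, 2.71], [-2.7, 2.7]. Speed limits (rad/s): [2.57, 2.57, 3.14, 3.14, 3.14, 3.14].

INTERFACE

Orientations are given as a unit quaternion [w, x, y, z].
In Python, from rig import manip, get_image, camera_info gives the robot as it stands. The module is installed in compiled form; this text tells all that it offers.
- The arm moves only by the shell command python3 -m crank 'ROWS' [FORCE]. ROWS is a JSON object of lists of equal length, an entry for each row: "translation": the shift along the tool's x, y, z in mm, a list of three; "roll": the turn about the tool's z in rad; "fingers": the opening, from 0 (shut) to 1 (fully open). A call has 1 to 8 rows; each row shifts and turns the commanded pose from where the row before left it, along the tool's axes as they then stand; what a row does not reach is not made up. A row lasts 1/10 s, in which the tool goes at most 50 mm and 8.59 degrees, less where a joint would pass 70% of its speed; a pose out of reach is approached as far as the arm can. A call is refused whole if a number of a shift passes 50 or a number of a turn 0.15, either way. A call with a gripper value outside its range is refused whole. The fingers move at their own pace and stop on an object; FORCE is the grip in N (left out, the last holds). Time passes only in rows, so rows that do not move let the fingers close. It gives the time, the measured TCP pose, the force, the opening and the grip force at its end, in the units of the state.
- manip.get_state(): the state, without advancing time (a new reading comes with each control period).
- get_image(name): name is "scene" or "top" or "wrist"; returns the picture (400x640x3 uint8, blue, green, red); there is no depth.
- camera_info(name): a dict with "mtx" (3x3 intrinsics, pixels), "rvec" (rotation vector, rad) and "tvec" (3), from world to camera coordinates, as OpenCV has them. Camera axes: x right, y down, z forward; pixel columns grow to the right and rows downward; lengths in m; the calibration is good to about 2 mm. A picture is of the moment at which its call begins: read the wrist's pose just before it. camera_info takes no time and is no camera call; for the wrist camera it gives the pose at the moment of the call.
- manip.sign_off(): hands the job in; it is judged then, once.
The state is a dict: "clock": time; "qpos": joint angles; "qd": joint speeds; "effort": joint torques, N m; "position": TCP position; "ee_rot": TCP orientation; "contact_force": force on the tool from outside, world axes, zero at the start; "moment": the same for the moment, N m; "width": finger opening in m; "gripper_force": force on a finger pad.
Only numpy, scipy, OpenCV 4.12 (cv2) and the standard library are available. Lean on these libraries where they do the work, as an engineer would, in place of code of your own. Each camera call takes 0.05 s, during which the arm holds its last target. There are 200 camera calls.

TASK

The welded tee is lying loose in the jig: swing the gate shut so that the tee is pushed up against the fence, hook the toggle clamp's U-loop over the hook on the gate so that its cross bar sits in the throat, then press the clamp's handle down flat past centre so that the tee is held tight. Leave the other things on the bench where they are.

Things in the scene. Friction and masses are not known exactly. Their poses are not given: they have to be found in the camera images.
- jig: the fixed welding jig: 235 x 250 x 12 mm dark steel base plate with small holes. Origin on the bench under the toggle clamp's middle line; x runs from the clamp end (near the robot) to the gate's hinge pin (x 172, y 82.5 mm), y from clamp to gate, z up. Plate x -45..190, y -125..125. Clamp foot x -37..37, y -61..17. Fence: a bar 30 mm high, x 38..150, its face at y = 0. End stop 26 mm high at x 150..162, y 5..45
- coupon: the tee to be clamped: flange 100 x 60 x 8 mm flat on the base plate, upright web 8 mm thick, 42 mm high along its middle, about 0.6 kg, loose, lying between fence and gate up to 8 mm off the fence. Origin at the centre of the flange's underside, x along its length, z up; flush with the fence its origin is at jig y = 30 mm
- gate: the swing gate: steel flat 45 mm wide, 188 mm long, 14 to 32 mm above the bench, with a hook block on its free end. Origin on its hinge pin, x from the free end (-188) to the hinge (0), y out of its outer face (y 22.5). Shut on the tee its axes are parallel to the jig's; it starts turned open clockwise from above (free end to +y), by 0.2 to 0.55 rad. Stays put; takes 0.12 N m, plus 4 to 6 N to push the tee along
- gate_face (a point): point on the gate's outer face (the one to push on to shut it), 87 mm from the hinge towards the free end, at half its thickness, 23 mm above the bench; axes as the gate, its y pointing out of that face
- throat (a point): seat of the loop's cross bar (its centre) in the hook block, 50.5 mm above the bench; axes as the gate. Block 26 mm wide. From this point in y: foot -18.5..21.5 mm (32 to 46 mm above the bench), upright -18.5..-4.5, above it a lip -18.5..5.5 (60 to 70 mm above the bench). The throat between foot and lip, 14 mm high, opens to +y, away from the clamp
- lever (a joint): angle of the clamp's handle, rad: 0 is flat and locked, pointing to jig -y; grows as the handle is raised and swung over towards the gate (pi/2 about upright, stop at 2.1). Stays where it is left. With the loop hooked it goes hard from about 0.9 down to 0.11, up to about 6 N at the grip; below 0.11 it is past centre and is drawn home
- lever_pivot (a point): the handle's pivot, on the jig, at jig y = -10 mm, 52 mm above the bench; the handle turns about the jig's x axis
- lever_grip (a point): middle of the rubber grip of the handle, 126 mm from the pivot (when flat: 125 mm to jig -y and 15 mm above the pivot). The grip is 22 mm wide along jig x, 15 mm thick and 86 mm long; the handle's end is 33 mm further out
- trunnion (a joint): angle of the U-loop on the handle, rad; grows as the loop's end is raised. Angle of the loop above level (towards jig +y) = trunnion - lever. The pivot is stiff (0.07 N m): the loop stays where it is left
- loop: the U-loop: two 9 mm round steel arms, 58 mm over their outsides, 40 mm inside, joined at the end by a round cross bar. Origin at its pivot on the handle, 32 mm from the handle's own pivot, nearly in line with the handle; y along the loop to the bar, x across. It is sprung in its pivot and stretches up to 8 mm when locked
- loop_bar (a point): centre of the loop's 9 mm cross bar, 116.5 mm from the loop's pivot. The bar is 58 mm long along jig x. The loop can be held from above by its two arms just short of the bar, with the fingers outside the arms; it then carries the handle along
- tee_long: another welded tee, 150 mm long, flange 50 mm wide, 46 mm high; not part of the job, to be left alone. Origin on its underside
- tee_short: another welded tee, 110 mm long, flange 50 mm wide, 46 mm high, on the bench on the handle's side of the jig; not part of the job, to be left alone. Origin on its underside
- angle_iron: piece of angle steel, 140 mm long, legs 45 mm, on the bench at the far end of the jig; not part of the job, to be left alone. Origin on its underside
- magnet: flat arrow-shaped magnet holder, 88 x 60 x 14 mm, lying on the jig's base plate behind the fence; not part of the job, to be left alone. Origin on its underside
- hammer: chipping hammer with a wound-wire handle, 220 mm long; not part of the job, to be left alone. Origin on its underside
- brush: wire brush with a wooden handle, 260 mm long, 36 mm high; not part of the job, to be left alone. Origin on its underside
There are look-alikes about, which are no part of the job. What is shaped like the coupon but green or white is not meant.

How it is judged:
On the way:
1. the loop's cross bar is in the throat of the hook while the handle is still up (y of loop_bar in the frame of throat between -0.008 and 0.0055 m and z of loop_bar in the frame of throat between -0.0055 and 0.0115 m and x of loop_bar in the frame of throat between -0.012 and 0.012 m and value of joint lever above 0.3 rad), for 0.1 s.
At the end, for the whole second after the job is handed in: Handle flat (below 0.05 rad); the loop's bar in the hook's throat, under the lip, pulling on it with over 20 N; the tee upright, at rest, flush with the fence (origin 27.5 to 31.8 mm from it, parallel within 0.03 rad, jig x 80 to 108 mm), the gate pressing on it with over 20 N (y of loop_bar in the frame of throat between -0.008 and 0.0055 m and z of loop_bar in the frame of throat between -0.0055 and 0.0115 m and x of loop_bar in the frame of throat between -0.012 and 0.012 m and value of joint lever below 0.05 rad and contact force between each of loop, coupon and gate above 20 N and y of coupon in the frame of jig between 0.0275 and 0.0318 m and x of coupon in the frame of jig between 0.08 and 0.108 m and angle between the x axis of coupon and the x axis of jig, either way round below 0.03 rad and angle between coupon's own z axis and vertical below 0.04 rad and linear speed of coupon below 0.01 m/s); the robot touches nothing.
It fails at once if another thing on the bench or the magnet holder is moved more than 40 mm (distance of any of tee_long, tee_short, angle_iron, magnet, hammer, brush from where it was at the start of the episode above 0.04 m).
It also fails if it takes over 54 s, if anything falls off the work surface, if the arm or the gripper's body presses on something with over 40 N, if the wrist force passes 120 N, or if a joint passes its speed limit or range.

## Working session

There is one attempt and no reset: what is moved stays moved. The work goes in short steps, Python scripts to look and compute and a shell command to move; the robot and the scene stay as the last step left them, time stands still between calls to the robot, and variables do not carry over. Pictures are saved under pics/ and viewed, at most 10 in all, crops included, and the job is handed in when it is done.

```bash
mkdir -p pics; cat > h.py <<'E'
import numpy as np, cv2
from rig import manip, get_image, camera_info
def ray(ci,u,v):
    R=cv2.Rodrigues(np.array(ci["rvec"],float))[0]; t=np.array(ci["tvec"],float).ravel()
    d=R.T@np.linalg.solve(np.array(ci["mtx"],float),[u,v,1.]); return -R.T@t,d
def onz(ci,u,v,z):
    o,d=ray(ci,u,v); return o+d*(z-o[2])/d[2]
def proj(ci,P):
    return cv2.projectPoints(np.array(P,float).reshape(-1,3),np.array(ci["rvec"],float),np.array(ci["tvec"],float),np.array(ci["mtx"],float),None)[0].reshape(-1,2)
E
python3 - <<'E'
from h import *
s=manip.get_state();print(s)
for n in("top","scene"):
    cv2.imwrite(f"pics/{n}0.png",get_image(n)); c=camera_info(n); print(n,ray(c,320,200),c["mtx"][0])
E
```

```text
{'clock': 0.0, 'qpos': array([ 1.08402618e+00,  2.76621127e-01,  1.50615482e+00,  2.76126897e-05,
        1.36068164e+00, -1.20989211e-01]), 'qd': array([ 6.11738503e-05, -1.17225267e-03, -4.36595146e-04, -1.34557489e-03,
        1.13918292e-03,  2.61857964e-04]), 'effort': array([-3.67476692e-03, -4.16766322e+01, -2.45804822e+01, -4.06771605e-04,
        1.10192323e-02, -1.53122937e-05]), 'position': array([0.20540572, 0.53649313, 0.23041616]), 'ee_rot': array([-2.91897624e-04,  1.81875356e-01,  9.83321151e-01, -8.85702164e-04]), 'contact_force': array([ 0.28047834,  0.50013828, -0.32300814]), 'moment': array([0.01424181, 0.00771067, 0.00331162]), 'gripper_force': 0.0, 'width': 0.0853664027184421}
top (array([ 0.40297592, -0.03415086,  1.08813194]), array([ 0.1742069 ,  0.01846016, -0.98456542])) [362.67508291   0.         322.14175049]
scene (array([ 1.10142102, -0.42437479,  0.9372051 ]), array([-0.469862  ,  0.37180329, -0.80067738])) [397.15563621   0.         322.084259  ]
```

View pics/top0.png

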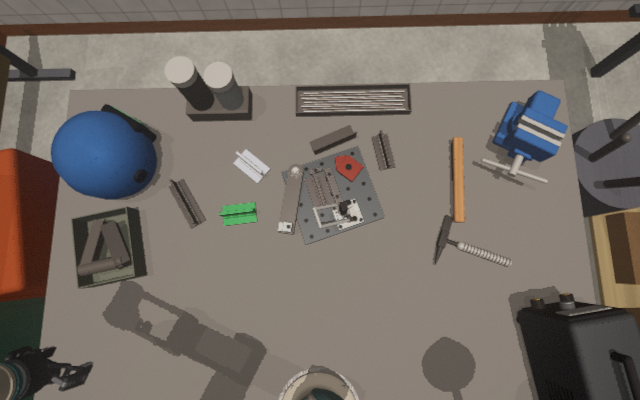

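View pics/scene0.png

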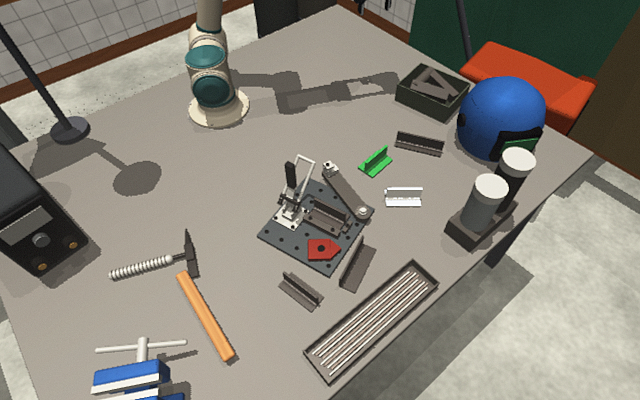

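The top view shows the dark jig plate at about (340,195), with the gate open on its left (hinge (296,172), hook block (287,227)). The scene view shows the handle standing nearly upright at (291,175), with the U-loop leaving it at (305,160). I'll enlarge both next.

```bash
python3 - <<'E'
from h import *
a=cv2.imread("pics/top0.png")[140:250,265:395]; b=cv2.imread("pics/scene0.png")[145:280,250:380]
a=cv2.resize(a,None,fx=6,fy=5,interpolation=cv2.INTER_CUBIC) if 0 else cv2.resize(a,None,fx=6,fy=6*1.0*0+5.4,interpolation=cv2.INTER_CUBIC)
b=cv2.resize(b,None,fx=4.4,fy=4.4,interpolation=cv2.INTER_CUBIC)
a=cv2.resize(cv2.imread("pics/top0.png")[140:250,265:395],None,fx=5.4,fy=5.4,interpolation=cv2.INTER_CUBIC)
cv2.imwrite("pics/a.png",a);cv2.imwrite("pics/b.png",b)
E
```

```text
(no output)
```

View pics/a.png

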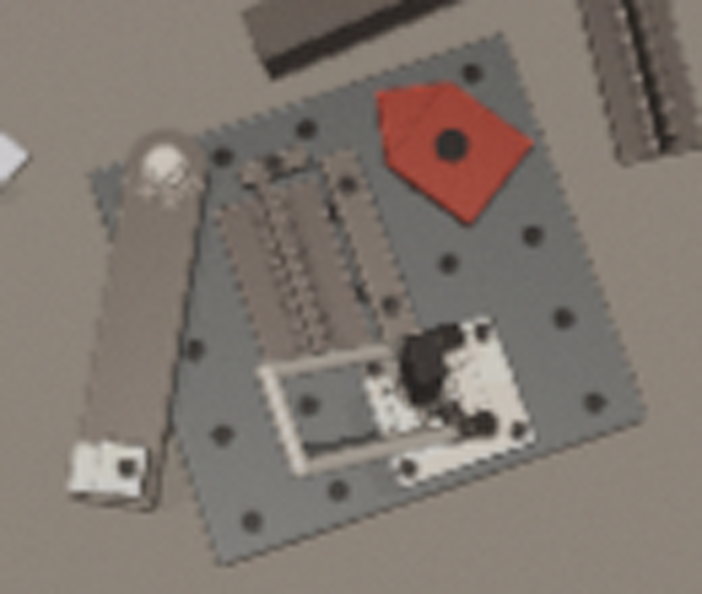

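View pics/b.png

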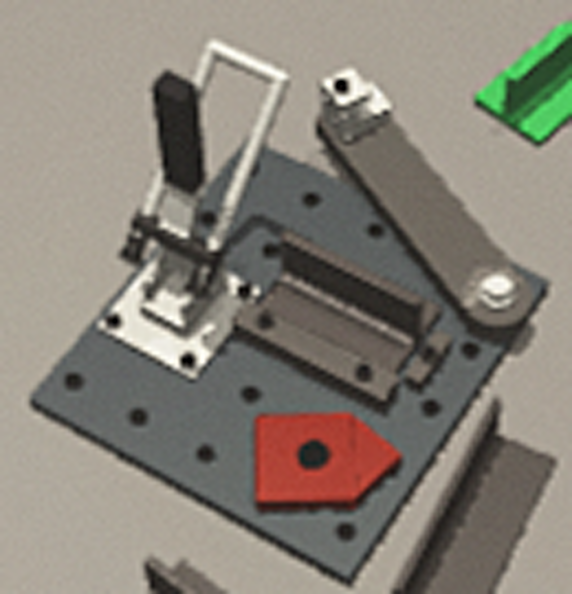

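The enlarged top crop gives the plate corners (92,175), (502,35), (645,418) and (222,565), the hinge pin (165,163), and the loop bar from (268,370) to (300,468). In the scene crop the bar runs from (212,45) to (285,75), and the grip is at (165..190, 75..190).

```bash
cat >> h.py <<'E'
def tri(c1,p1,c2,p2):
    o1,d1=ray(c1,*p1);o2,d2=ray(c2,*p2)
    k=np.linalg.lstsq(np.c_[d1,-d2],o2-o1,rcond=None)[0]
    a,b=o1+k[0]*d1,o2+k[1]*d2; return (a+b)/2,np.linalg.norm(a-b)
def fit2(J,W):
    J,W=np.array(J),np.array(W);jc,wc=J.mean(0),W.mean(0)
    a=(J-jc)@[1,1j];b=(W-wc)@[1,1j];th=np.angle((np.conj(a)*b).sum())
    R=np.array([[np.cos(th),-np.sin(th)],[np.sin(th),np.cos(th)]]);o=wc-R@jc
    return th,R,o
E
python3 - <<'E'
from h import *
T=camera_info("top");S=camera_info("scene")
ft=lambda x,y:((x+.5)/5.4-.5+265,(y+.5)/5.4-.5+140)
fs=lambda x,y:((x+.5)/4.4-.5+250,(y+.5)/4.4-.5+145)
J=[(.19,.125),(.19,-.125),(-.045,-.125),(-.045,.125)]
W=[onz(T,*ft(*p),.012)[:2] for p in[(92,175),(502,35),(645,418),(222,565)]]
th,R,o=fit2(J,W);print("top",th,o,(R@np.array(J).T).T+o-W)
W2=[onz(S,*fs(*p),.012)[:2] for p in[(350,583),(30,402)]]
print("scene TR,BR", (np.array(W2)-o)@R)
h=onz(T,*ft(165,163),.04)[:2];print("hinge",(h-o)@R)
tj=lambda P:np.r_[(P[:2]-o)@R,P[2]]
for n,a,b in[("barfar",(268,370),(285,75)),("barnear",(300,468),(212,45))]:
    P,e=tri(T,ft(*a),S,fs(*b));print(n,tj(P),P,e)
for p in[(70,488),(78,442),(148,446),(140,497),(110,470)]:print("hook",tj(onz(T,*ft(*p),.07)))
for p in[(342,72),(390,105)]: print("hookS",tj(onz(S,*fs(*p),.07)))
print("grip tip scene on jig plane x=0")
for p in[(175,72),(180,190),(180,130)]:
    oo,d=ray(S,*fs(*p)); oj=tj(oo);dj=np.r_[d[:2]@R,d[2]]; print(oj-dj*oj[0]/dj[0])
for p in[(125,250),(72,487)]: pass
for p in [(218,210),(262,358),(355,335)]:print("coupon flange",tj(onz(T,*ft(*p),.02)))
np.savez("jig.npz",th=th,R=R,o=o)
E
```

```text
top 0.3171074166435237 [ 0.54196592 -0.07365932] [[ 0.001036    0.00203535]
 [ 0.00080355 -0.00075582]
 [-0.00042415 -0.00233596]
 [-0.0014154   0.00105643]]
scene TR,BR [[ 0.19056641 -0.12532696]
 [-0.04259574 -0.12476879]]
hinge [0.17354849 0.08203407]
barfar [0.02585458 0.06820698 0.16976137] [ 0.54526316 -0.00079108  0.16976137] 0.0024359229194136703
barnear [-0.02425777  0.06794315  0.16846337] [ 0.49773161 -0.01666777  0.16846337] 0.000718938796745883
hook [0.01562115 0.18350487 0.07      ]
hook [0.03719244 0.172195   0.07      ]
hook [0.02318232 0.13818868 0.07      ]
hook [-0.00078502  0.15043846  0.07      ]
hook [0.01773139 0.16087337 0.07      ]
hookS [0.00638167 0.16615953 0.07      ]
hookS [0.04865387 0.15765625 0.07      ]
grip tip scene on jig plane x=0
[0.         0.00077055 0.22111533]
[ 0.         -0.00732425  0.12522184]
[ 0.         -0.00080766  0.17347929]
coupon flange [0.14355159 0.06248631 0.02      ]
coupon flange [0.05595068 0.06618677 0.02      ]
coupon flange [0.0512594  0.01341499 0.02      ]
```

```bash
cat > jp.py <<'E'
from h import *
from scipy.spatial.transform import Rotation as Ro
z=np.load("jig.npz");s=manip.get_state();p=s["position"];q=s["ee_rot"]
A=Ro.from_quat(np.r_[q[1:],q[0]]).as_matrix();j=(p[:2]-z["o"])@z["R"]*1000
print("JIG mm",j.round(1),"z",round(p[2]*1000,1),"tool y yaw err",round(np.arctan2(A[1,1],A[0,1])-float(z["th"]),4),"tilt",A[2].round(3),"F jig",(s["contact_force"][:2]@z["R"]).round(1),s["contact_force"][2].round(1),"w",s["width"].round(4),"gf",s["gripper_force"],"t",round(s["clock"],2),"q6",s["qpos"][5].round(2))
E
python3 -m crank '{"translation":[[0,0,0],[0,0,0],[0,0,0],[0,0,0],[0,0,0],[0,0,0]],"roll":[0.148,0.148,0.148,0.148,0.148,0.148],"fingers":[0,0,0,0,0,0]}' 40
python3 jp.py
python3 -m crank '{"translation":[[-45,20,0],[-45,20,0],[-45,20,0],[-45,20,0],[-45,20,0],[-45,20,0],[-45,20,0],[-45,20,0]],"roll":[0,0,0,0,0,0,0,0],"fingers":[0,0,0,0,0,0,0,0]}' >/dev/null
python3 jp.py
```

```text
clock: 0.7
position: [0.2055, 0.5367, 0.2308]
ee_rot: [0.0, 0.589, 0.808, -0.001]
contact_force: [-0.6, -0.3, -0.8]
width: 0.0002
gripper_force: 0.0Traceback (most recent call last):
  File "jp.py", line 5, in <module>
    print("JIG mm",j.round(1),"z",round(p[2]*1000,1),"tool y yaw err",round(np.arctan2(A[1,1],A[0,1])-float(z["th"]),4),"tilt",A[2].round(3),"F jig",(s["contact_force"][:2]@z["R"]).round(1),s["contact_force"][2].round(1),"w",s["width"].round(4),"gf",s["gripper_force"],"t",round(s["clock"],2),"q6",s["qpos"][5].round(2))
                                                                                                                                                                                                                                 ^^^^^^^^^^^^^^^^
AttributeError: 'float' object has no attribute 'round'
Traceback (most recent call last):
  File "jp.py", line 5, in <module>
    print("JIG mm",j.round(1),"z",round(p[2]*1000,1),"tool y yaw err",round(np.arctan2(A[1,1],A[0,1])-float(z["th"]),4),"tilt",A[2].round(3),"F jig",(s["contact_force"][:2]@z["R"]).round(1),s["contact_force"][2].round(1),"w",s["width"].round(4),"gf",s["gripper_force"],"t",round(s["clock"],2),"q6",s["qpos"][5].round(2))
                                                                                                                                                                                                                                 ^^^^^^^^^^^^^^^^
AttributeError: 'float' object has no attribute 'round'
```

```bash
sed -i 's/s\["width"\].round(4)/round(s["width"],4)/' jp.py; python3 jp.py
```

```text
JIG mm [ 31.1 323.1] z 231.1 tool y yaw err -0.0003 tilt [ 0. -0. -1.] F jig [1.2 0.6] 0.8 w 0.0 gf 0.0 t 1.5 q6 0.03
```

```bash
python3 -m crank '{"translation":[[-34,13,0],[-34,13,0],[-34,14,0],[-34,14,0],[0,0,40],[0,0,40],[0,0,30],[0,0,0]],"roll":[0,0,0,0,0,0,0,0],"fingers":[0,0,0,0,0,0,0,0]}' >/dev/null
python3 jp.py; python3 -c "
from h import *
cv2.imwrite('pics/w1.png',get_image('wrist'))"
```

```text
JIG mm [ 80.9 189.6] z 116.6 tool y yaw err -0.0005 tilt [ 0.002 -0.011 -1.   ] F jig [-1.2  0.3] -0.7 w 0.0001 gf 0.0 t 2.3 q6 -0.21
```

View pics/w1.png

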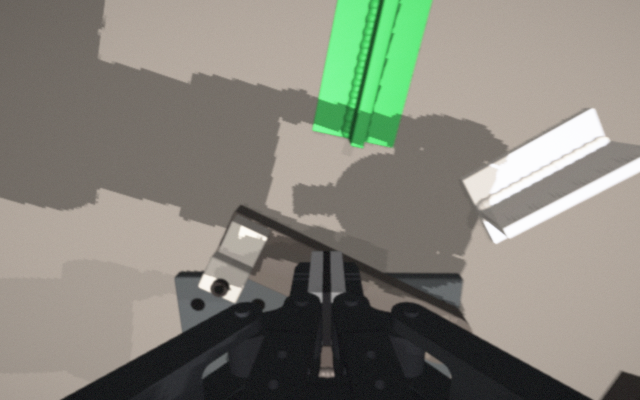

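The wrist picture shows the fingertips at (325,255) and the gate's outer top edge running from (240,207) to (465,320). The hook block is at (235,260), and the green look-alike at (370,70) is clear of the path.

```bash
python3 - <<'E'
from h import *
z=np.load("jig.npz");c=camera_info("wrist")
tj=lambda P:((P[:2]-z["o"])@z["R"]*1000).round(1)
for u,v,h in[(240,207,.032),(385,272,.032),(440,300,.032),(313,131,.008),(395,147,.008)]:print(tj(onz(c,u,v,h)))
p=manip.get_state()["position"];print(proj(c,[p,[p[0],p[1],.02]]))
E
```

```text
[ 21.7 191.4]
[126.1 140.7]
[169.4 116.9]
[ 72.6 241.7]
[132.7 230.2]
[[327.31203193 269.54330536]
 [327.43380419 204.93276112]]
```

```bash
python3 -m crank '{"translation":[[0,4,32],[0,0,32],[0,0,32],[-8,0,0],[-8,0,0],[-8,0,0],[-8,0,0],[-8,0,0]],"roll":[0,0,0,0,0,0,0,0],"fingers":[0,0,0,0,0,0,0,0]}' >/dev/null
python3 jp.py
python3 -m crank '{"translation":[[-5,0,0],[-5,0,0],[-5,0,0],[-4,0,0],[0,0,0]],"roll":[0,0,0,0,0],"fingers":[0,0,0,0,0]}' >/dev/null
python3 jp.py
```

```text
JIG mm [ 89.5 148.3] z 26.8 tool y yaw err -0.0007 tilt [ 0.     0.002 -1.   ] F jig [-0.7  2.9] 0.9 w 0.0005 gf 0.9506983403116465 t 3.15 q6 -0.27
JIG mm [ 89.2 129.1] z 25.3 tool y yaw err -0.0001 tilt [-0.001  0.001 -1.   ] F jig [ 0.1 -0.4] -0.7 w 0.0002 gf 0.0008359202337260285 t 3.65 q6 -0.3
```

```bash
python3 -m crank '{"translation":[[-3,0,2],[-3,0,1],[-3,0,1],[-2,0,0],[0,0,0]],"roll":[0,0,0,0,0],"fingers":[0,0,0,0,0]}' >/dev/null
python3 jp.py
python3 -m crank '{"translation":[[-2,0,0],[-1,0,0],[0,0,0]],"roll":[0,0,0],"fingers":[0,0,0]}' >/dev/null
python3 jp.py;python3 -m crank '{"translation":[[-2,0,0],[-1,0,0],[0,0,0]],"roll":[0,0,0],"fingers":[0,0,0]}' >/dev/null
python3 jp.py
```

```text
JIG mm [ 88.2 119.5] z 21.1 tool y yaw err -0.0005 tilt [ 0.001 -0.001 -1.   ] F jig [-1.7  3.6] 2.2 w -0.0 gf 2.089633381110616 t 4.15 q6 -0.32
JIG mm [ 87.6 117.4] z 21.1 tool y yaw err -0.0006 tilt [ 0.002 -0.002 -1.   ] F jig [-2.5  6.3] 4.0 w -0.0 gf 3.0577634274959564 t 4.45 q6 -0.33
JIG mm [ 87.6 117.2] z 21.1 tool y yaw err -0.0024 tilt [ 0.007 -0.003 -1.   ] F jig [-1.3 13.3] 5.3 w -0.0001 gf 6.971880599594442 t 4.75 q6 -0.33
```

```bash
python3 -m crank '{"translation":[[-2,0,0],[-1,0,0],[0,0,0]],"roll":[0,0,0],"fingers":[0,0,0]}' >/dev/null
python3 jp.py
python3 -m crank '{"translation":[[6,0,0],[20,0,0],[0,0,-45],[0,0,-50],[0,0,-50],[0,0,-50],[0,0,0]],"roll":[0,0,0,0,0,0,0],"fingers":[0,0,0,0,1,1,1]}' >/dev/null
python3 jp.py
python3 - <<'E'
from h import *
a=get_image("top");b=get_image("scene");w=get_image("wrist")
cv2.imwrite("pics/t1f.png",a);cv2.imwrite("pics/s1f.png",b);cv2.imwrite("pics/w2.png",w)
m=cv2.resize(a[140:250,265:395],None,fx=4.5,fy=4.5,interpolation=cv2.INTER_CUBIC)
cv2.imwrite("pics/c1.png",m)
E
```

```text
JIG mm [ 87.5 117.2] z 21.1 tool y yaw err -0.004 tilt [ 0.012 -0.003 -1.   ] F jig [-0.4 22.6] 6.5 w 0.0002 gf 10.81685449462384 t 5.05 q6 -0.34
JIG mm [ 93.8 133.4] z 224.7 tool y yaw err 0.0 tilt [-0.007  0.017 -1.   ] F jig [ 1.8 -0.7] 0.2 w 0.0435 gf 0.0 t 5.75 q6 -0.29
```

View pics/c1.png

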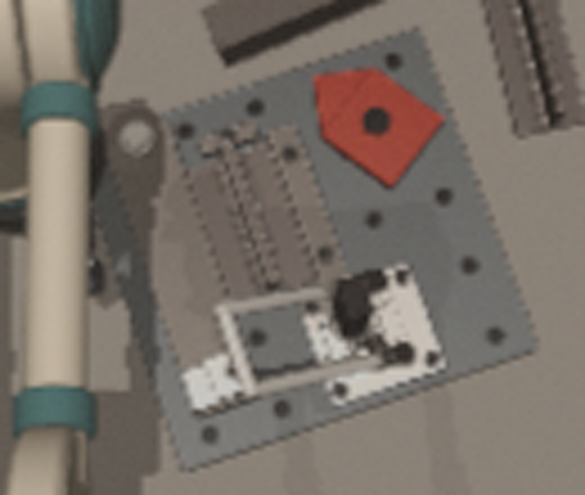

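The picture shows the gate shut along the tee, with the hook block at (210,385) in the crop next to the loop bar at (235,345). The tee lies against the fence. Next I go above the loop.

```bash
python3 -m crank '{"translation":[[0,-45,0],[0,-48,0],[-37,0,0],[-37,0,0],[0,0,0],[0,0,0]],"roll":[0,0,0,0,0,0],"fingers":[1,1,1,1,1,1]}' >/dev/null
python3 jp.py; python3 -c "
from h import *
np.save('c.npy',camera_info('wrist'),allow_pickle=True)
cv2.imwrite('pics/w3.png',get_image('wrist'))"
```

```text
JIG mm [-5.2 61.6] z 214.3 tool y yaw err -0.0021 tilt [ 0.002 -0.003 -1.   ] F jig [ 0.2 -0.6] 0.1 w 0.0851 gf 0.0 t 6.5 q6 -0.48
```

View pics/w3.png

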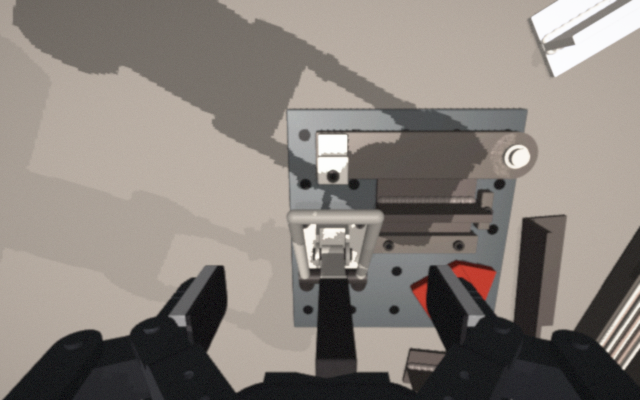

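The view from above the loop shows the bar from (289,216) to (382,216), the hook block at (333,157) in line with it, the plate's gate-side corners at (288,109) and (528,109), and the handle end at (337,375).

```bash
python3 - <<'E'
from h import *
z=np.load("jig.npz");c=np.load("c.npy",allow_pickle=True).item()
tj=lambda P:((P[:2]-z["o"])@z["R"]*1000).round(1)
for n,u,v,h in[("BL -45,125",288,109,.012),("TL 190,125",528,109,.012),("hinge 172,82.5",516,156,.04),("barL",289,216,.169),("barR",382,216,.169),("lip out",333,156,.07),("lip in",333,183,.07),("lipL",317,170,.07),("lipR",349,170,.07),("gripend",337,375,.21),("gripend",317,375,.21),("gripend",356,375,.21)]:print(n,tj(onz(c,u,v,h)))
p=manip.get_state()["position"];print(proj(c,[p]))
E
```

```text
BL -45,125 [-42.9 126.6]
TL 190,125 [189.1 126.2]
hinge 172,82.5 [169.4  85.3]
barL [-27.3  71.9]
barR [26.5 71.8]
lip out [-0.2 90.4]
lip in [-0.1 67.2]
lipL [-13.7  78.5]
lipR [13.4 78.5]
gripend [-0.1 -2.8]
gripend [-10.7  -2.8]
gripend [ 9.9 -2.8]
[[327.71483683 268.36918255]]
```

```bash
python3 -m crank '{"translation":[[-2,5,25],[0,0,30],[0,0,23],[0,0,0],[0,0,0]],"roll":[0,0,0,0,0],"fingers":[1,1,1,1,1]}' >/dev/null
python3 jp.py
python3 -m crank '{"translation":[[0,0,0],[0,0,0],[0,0,0],[0,0,0],[0,0,0],[0,0,0]],"roll":[0,0,0,0,0,0],"fingers":[0.5,0.5,0.5,0.5,0.5,0.5]}' 40 >/dev/null
python3 jp.py
```

```text
JIG mm [ 0.8 60.9] z 138.0 tool y yaw err 0.0011 tilt [ 0.001 -0.001 -1.   ] F jig [ 0.5 -0.2] -0.3 w 0.0853 gf 0.0 t 7.05 q6 -0.48
JIG mm [ 1.  60.6] z 139.2 tool y yaw err -0.0001 tilt [ 0.001  0.001 -1.   ] F jig [-1.3  4.7] 6.7 w 0.0565 gf 42.04989854246378 t 7.65 q6 -0.48
```

```bash
python3 -m crank '{"translation":[[8,0,9],[8,0,9],[5,0,9],[5,0,9],[3,0,10],[3,0,10],[0,0,0],[0,0,0]],"roll":[0,0,0,0,0,0,0,0],"fingers":[0.5,0.5,0.5,0.5,0.5,0.5,0.5,0.5]}' 60 >/dev/null
python3 jp.py
```

```text
JIG mm [ 0.5 92.1] z 81.8 tool y yaw err -0.0002 tilt [ 0.    -0.001 -1.   ] F jig [-2.4  0.5] 1.9 w 0.0558 gf 62.98737712204456 t 8.45 q6 -0.43
```

```bash
python3 -m crank '{"translation":[[1,0,9],[1,0,9],[0,0,0]],"roll":[0,0,0],"fingers":[0.5,0.5,0.5]}' 60 >/dev/null
python3 jp.py
python3 - <<'E'
from h import *
w=get_image("wrist");b=get_image("scene");cv2.imwrite("pics/s4f.png",b)
np.save('c.npy',camera_info('wrist'),allow_pickle=True);cv2.imwrite("pics/w4f.png",w)
m=np.vstack([cv2.resize(b[150:240,265:400],(600,400),interpolation=cv2.INTER_CUBIC),cv2.resize(w[180:400,160:490],(300,200))[:, :].repeat(2,1)[:200,:600]])
m=np.hstack([cv2.resize(b[150:250,270:370],(400,400),interpolation=cv2.INTER_CUBIC),w[0:400,130:530]])
cv2.imwrite("pics/m4.png",m)
E
```

```text
JIG mm [ 0.7 94.2] z 63.3 tool y yaw err 0.0 tilt [ 0.001 -0.001 -1.   ] F jig [-3.3  0.9] 1.8 w 0.0557 gf 62.95052848756313 t 8.75 q6 -0.42
```

View pics/m4.png

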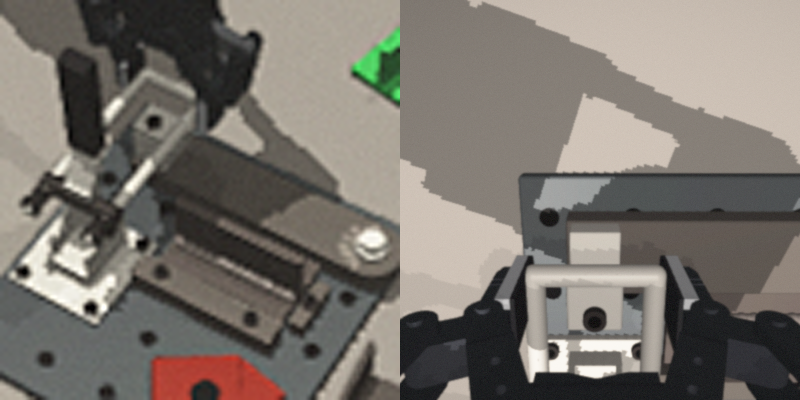

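The scene half shows the handle still upright and the loop lowered to about level over the hook. The wrist half shows the bar at full-picture row 276, columns 255..395, and the hook block at columns 298..352, so they are centred on each other.

```bash
python3 - <<'E'
from h import *
z=np.load("jig.npz");c=np.load("c.npy",allow_pickle=True).item()
tj=lambda P:((P[:2]-z["o"])@z["R"]*1000).round(1)
for h in(.08,.084,.088):print(h,tj(onz(c,255,276,h)),tj(onz(c,395,276,h)))
print("foot edge",tj(onz(c,325,222,.046)),"gate edge",tj(onz(c,400,212,.032)),"plate edge",tj(onz(c,325,175,.012)))
E
```

```text
0.08 [-29.1  99.6] [28.5 99.6]
0.084 [-28.2 101.9] [ 27.6 101.8]
0.088 [-27.3 104.1] [ 26.7 104.1]
foot edge [ -0.4 110.7] gate edge [ 39.7 111.2] plate edge [ -0.5 127. ]
```

```bash
python3 -m crank '{"translation":[[5,0,0],[1,0,6],[0,0,6],[-1,0,6],[0,0,0]],"roll":[0,0,0,0,0],"fingers":[0.5,0.5,0.5,0.5,0.5]}' 60 >/dev/null
python3 jp.py
python3 -m crank '{"translation":[[-1,0,4],[0,0,0]],"roll":[0,0],"fingers":[0.5,0.5]}' 60 >/dev/null
python3 jp.py
python3 -m crank '{"translation":[[0,0,2],[0,0,0]],"roll":[0,0],"fingers":[0.5,0.5]}' 60 >/dev/null
python3 jp.py
```

```text
JIG mm [ 0.7 99.6] z 45.5 tool y yaw err -0.0004 tilt [ 0.001 -0.001 -1.   ] F jig [-1.6  2.2] 2.4 w 0.0556 gf 62.99205467104912 t 9.35 q6 -0.41
JIG mm [ 0.6 98.8] z 41.7 tool y yaw err -0.0006 tilt [ 0.002 -0.001 -1.   ] F jig [-1.6  5.5] 1.9 w 0.0559 gf 63.15844662487507 t 9.55 q6 -0.41
JIG mm [ 0.6 98.4] z 40.1 tool y yaw err -0.0003 tilt [ 0.001 -0.    -1.   ] F jig [-2.5  5.2] 2.0 w 0.0552 gf 63.340915739536285 t 9.75 q6 -0.41
```

```bash
python3 -m crank '{"translation":[[0,0,2],[0,0,0]],"roll":[0,0],"fingers":[0.5,0.5]}' 60 >/dev/null
python3 jp.py
python3 - <<'E'
from h import *
w=get_image("wrist");b=get_image("scene")
np.save('c.npy',camera_info('wrist'),allow_pickle=True)
m=np.hstack([cv2.resize(b[150:250,270:370],(400,400),interpolation=cv2.INTER_CUBIC),w[0:400,130:530]])
cv2.imwrite("pics/m5.png",m)
E
```

```text
JIG mm [ 0.6 98.1] z 38.2 tool y yaw err -0.0001 tilt [ 0. -0. -1.] F jig [-3.2  3.7] 1.8 w 0.0555 gf 63.34254942834377 t 9.95 q6 -0.41
```

View pics/m5.png

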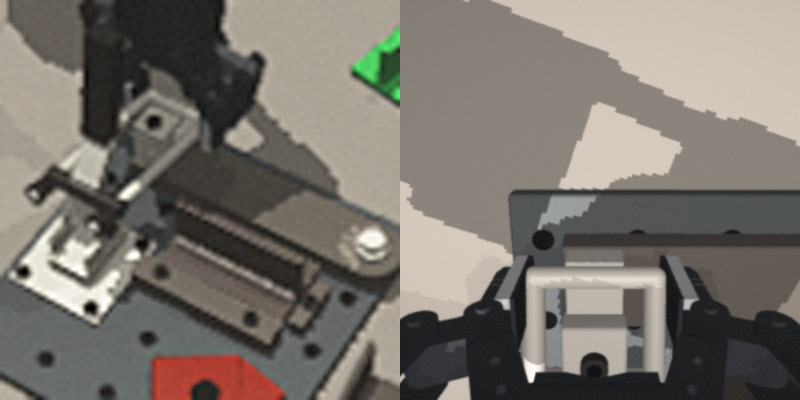

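The wrist half shows the bar at rows 268..288, about 30 px (12 mm) outside the lip edge at row 318, still centred on the block, with the foot's end at row 262. The bar stands at about z 54, so I lower it slightly and pull it in.

```bash
python3 -m crank '{"translation":[[0,0,2],[-3,0,0],[-3,0,0],[-2,0,0],[0,0,0]],"roll":[0,0,0,0,0],"fingers":[0.5,0.5,0.5,0.5,0.5]}' 60 >/dev/null
python3 jp.py
python3 -m crank '{"translation":[[-2,0,0],[-2,0,0],[0,0,0]],"roll":[0,0,0],"fingers":[0.5,0.5,0.5]}' 60 >/dev/null
python3 jp.py
python3 -m crank '{"translation":[[-2,0,0],[-1,0,0],[0,0,0]],"roll":[0,0,0],"fingers":[0.5,0.5,0.5]}' 60 >/dev/null
python3 jp.py
```

```text
JIG mm [ 0.8 90. ] z 36.1 tool y yaw err -0.0002 tilt [ 0. -0. -1.] F jig [-3.4  3. ] 1.9 w 0.0556 gf 63.33185747265816 t 10.55 q6 -0.43
JIG mm [ 0.8 85.7] z 36.2 tool y yaw err -0.0 tilt [-0. -0. -1.] F jig [-3.1  2.1] 0.8 w 0.0562 gf 63.133893460035324 t 10.85 q6 -0.44
JIG mm [ 0.8 82.7] z 36.2 tool y yaw err -0.0001 tilt [-0. -0. -1.] F jig [-1.8  1.1] 0.1 w 0.0557 gf 63.24131615459919 t 11.15 q6 -0.44
```

```bash
python3 -m crank '{"translation":[[-1,0,0],[-1,0,0],[0,0,0]],"roll":[0,0,0],"fingers":[0.5,0.5,0.5]}' 60 >/dev/null
python3 jp.py
python3 -m crank '{"translation":[[-1,0,0],[-1,0,0],[0,0,0]],"roll":[0,0,0],"fingers":[0.5,0.5,0.5]}' 60 >/dev/null
python3 jp.py
python3 - <<'E'
from h import *
w=get_image("wrist");b=get_image("scene");cv2.imwrite("pics/w6f.png",w)
np.save('c.npy',camera_info('wrist'),allow_pickle=True)
m=np.hstack([cv2.resize(b[150:250,270:370],(400,400),interpolation=cv2.INTER_CUBIC),w[0:400,130:530]])
cv2.imwrite("pics/m6.png",m)
E
```

```text
JIG mm [ 0.8 80.8] z 36.2 tool y yaw err -0.0001 tilt [-0. -0. -1.] F jig [-1.3  1.9] -0.3 w 0.056 gf 63.410392105579376 t 11.45 q6 -0.44
JIG mm [ 0.8 79. ] z 36.1 tool y yaw err -0.0001 tilt [ 0. -0. -1.] F jig [-1.5  2.8] -1.3 w 0.0557 gf 63.62929455935955 t 11.75 q6 -0.45
```

```bash
python3 -m crank '{"translation":[[-1,0,0],[-1,0,0],[0,0,0]],"roll":[0,0,0],"fingers":[0.5,0.5,0.5]}' 60 >/dev/null
python3 jp.py
python3 -m crank '{"translation":[[-1,0,0],[-1,0,0],[0,0,0]],"roll":[0,0,0],"fingers":[0.5,0.5,0.5]}' 60 >/dev/null
python3 jp.py
```

```text
JIG mm [ 0.7 77.9] z 36.2 tool y yaw err -0.0007 tilt [ 0.002 -0.    -1.   ] F jig [-1.1  5.3] -1.6 w 0.0562 gf 63.7832410633564 t 12.15 q6 -0.45
JIG mm [ 0.7 77.8] z 36.2 tool y yaw err -0.0016 tilt [ 0.005 -0.    -1.   ] F jig [ 0.2 12. ] 0.3 w 0.0562 gf 63.974149972200394 t 12.45 q6 -0.46
```

```bash
python3 -m crank '{"translation":[[2,0,0],[0,0,0],[0,0,0],[0,0,0],[0,0,-30],[0,0,-45],[0,0,-45],[0,0,-40]],"roll":[0,0,0,0,0,0,0,0],"fingers":[0.9,0.9,0.9,0.9,0.9,0.9,0.9,0.9]}' 60 >/dev/null
python3 jp.py
python3 -m crank '{"translation":[[-10,0,-40],[-10,0,-20],[0,0,0]],"roll":[0,0,0],"fingers":[0.3,0,0]}' >/dev/null
python3 jp.py
python3 - <<'E'
from h import *
w=get_image("wrist");b=get_image("scene")
np.save('c.npy',camera_info('wrist'),allow_pickle=True)
m=np.hstack([cv2.resize(b[150:250,270:370],(400,400),interpolation=cv2.INTER_CUBIC),w[0:400,130:530]])
cv2.imwrite("pics/m7.png",m)
E
```

```text
JIG mm [ 1.2 76.4] z 198.7 tool y yaw err -0.0004 tilt [-0.001  0.002 -1.   ] F jig [ 1.1 -0.3] -0.1 w 0.0766 gf 0.0 t 13.25 q6 -0.45
JIG mm [ 2.9 54.6] z 260.1 tool y yaw err -0.0015 tilt [-0.005  0.008 -1.   ] F jig [0.9 0.6] 0.4 w 0.0334 gf 0.0 t 13.55 q6 -0.49
```

View pics/m7.png

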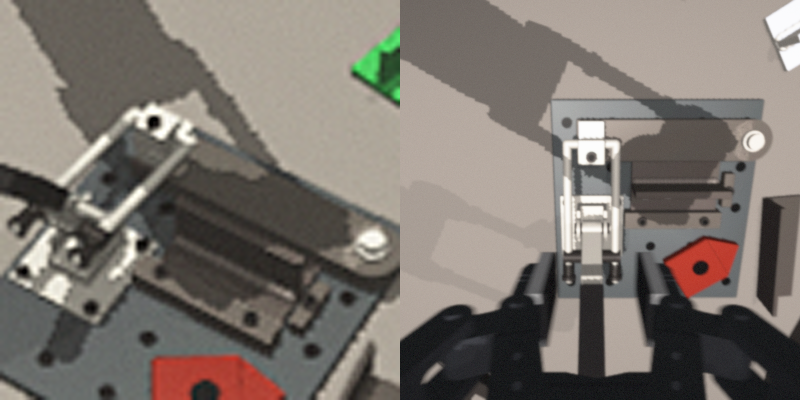

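The bar now passes under the lip: in the wrist half the lip at (592,150) hides its middle. The handle lies well back towards -y, leaving the scene crop's left edge at (0,180). I'll find its angle by masking the dark grip in the scene view.

```bash
python3 - <<'E'
from h import *
z=np.load("jig.npz");S=camera_info("scene");R,o=z["R"],z["o"]
b=get_image("scene");g=b.max(2)
m=np.uint8((g<50)*255);m[:150]=0;m[240:]=0;m[:,:225]=0;m[:,300:]=0
n,l,st,ce=cv2.connectedComponentsWithStats(m)
for i in range(1,n):
    if st[i,4]<40:continue
    ys,xs=np.where(l==i);print(st[i],ce[i])
    P=[]
    for k in np.argsort(xs)[[0,len(xs)//4,len(xs)//2,3*len(xs)//4,-1]]:
        c=ys[xs==xs[k]].mean();O,d=ray(S,xs[k],c);oj=np.r_[(O[:2]-o)@R,O[2]];dj=np.r_[d[:2]@R,d[2]];q=(oj-dj*oj[0]/dj[0])*1000
        P.append(q[1:]);print((xs[k],c),q.round(1),"ang",round(np.arctan2(q[2]-52,-10-q[1]),3),"r",round(np.hypot(q[2]-52,-10-q[1]),1))
E
python3 jp.py
```

```text
[265 191  22  11 100] [277.05 196.53]
(np.int64(265), np.float64(194.0)) [   0.  -101.7  203.1] ang 1.025 r 176.7
(np.int64(274), np.float64(195.5)) [  0.  -73.1 165.4] ang 1.063 r 129.7
(np.int64(278), np.float64(197.0)) [  0.  -60.  144.5] ang 1.076 r 105.2
(np.int64(281), np.float64(198.0)) [ -0.  -49.6 128.7] ang 1.094 r 86.3
(np.int64(286), np.float64(198.0)) [ -0.  -30.6 107.2] ang 1.214 r 58.9
JIG mm [ 0.1 57.4] z 255.1 tool y yaw err -0.0005 tilt [ 0.001 -0.002 -1.   ] F jig [0.  0.6] -0.4 w 0.011 gf 0.0 t 13.7 q6 -0.49
```

```bash
python3 -m crank '{"translation":[[-45,0,0],[-45,0,0],[-6,0,0],[0,0,30],[0,0,30],[0,0,20],[0,0,0]],"roll":[0,0,0,0,0,0,0],"fingers":[0,0,0,0,0,0,0]}' 40 >/dev/null
python3 jp.py
```

```text
JIG mm [ -2.  -36.2] z 171.6 tool y yaw err 0.0001 tilt [ 0.007 -0.008 -1.   ] F jig [-1.2  0.8] 0.6 w -0.0 gf 0.0 t 14.4 q6 -0.64
```

```bash
python3 -m crank '{"translation":[[-9,1,3],[-9,1,3],[-9,0,5],[-9,0,5],[-10,0,8],[-9,0,9],[0,0,0],[0,0,0]],"roll":[0,0,0,0,0,0,0,0],"fingers":[0,0,0,0,0,0,0,0]}' 40 >/dev/null
python3 jp.py
```

```text
JIG mm [  2.2 -94.4] z 142.7 tool y yaw err -0.0006 tilt [ 0.    -0.001 -1.   ] F jig [0.7 0.1] 1.7 w -0.0 gf 0.7675139559432864 t 15.2 q6 -0.71
```

```bash
python3 -m crank '{"translation":[[-6,0,12],[-6,0,12],[0,0,0]],"roll":[0,0,0],"fingers":[0,0,0]}' 40 >/dev/null
python3 jp.py
python3 -m crank '{"translation":[[-5,0,11],[-6,0,12],[0,0,0]],"roll":[0,0,0],"fingers":[0,0,0]}' 40 >/dev/null
python3 jp.py
python3 -m crank '{"translation":[[-3,0,9],[-3,0,9],[0,0,0]],"roll":[0,0,0],"fingers":[0,0,0]}' 40 >/dev/null
python3 jp.py
```

```text
JIG mm [   2.  -106.1] z 118.0 tool y yaw err -0.0003 tilt [ 0.001 -0.002 -1.   ] F jig [-0.7 -0. ] 0.6 w -0.0 gf 0.2655746368691325 t 15.5 q6 -0.72
JIG mm [   1.6 -116.5] z 93.7 tool y yaw err -0.0007 tilt [ 0.003 -0.003 -1.   ] F jig [0.1 0.5] 0.7 w -0.0003 gf 0.0 t 15.8 q6 -0.74
JIG mm [   2.1 -122.6] z 76.6 tool y yaw err -0.0003 tilt [ 0.002 -0.002 -1.   ] F jig [0.9 0.3] -0.6 w -0.0 gf 0.0 t 16.1 q6 -0.75
```

```bash
cat > grip.py <<'E'
from h import *
z=np.load("jig.npz");S=camera_info("scene");R,o=z["R"],z["o"]
b=get_image("scene");cv2.imwrite("pics/sg.png",b);g=b.max(2)
w=lambda y,h,x=0:np.r_[o+R@[x,y],h]
for lev in(0,.1,.2,.3,.5,.7,.95):
    r=[]
    for rad in(95,110,126,140,155):
        a=lev+.12;u,v=proj(S,w(-.01-rad/1e3*np.cos(a),.052+rad/1e3*np.sin(a)))[0]
        r.append(int(g[int(round(v)),int(round(u))]))
    print(lev,(int(u),int(v)),r)
E
python3 grip.py
```

```text
0 (256, 242) [40, 37, 37, 42, 37]
0.1 (256, 238) [34, 36, 43, 39, 55]
0.2 (256, 234) [38, 43, 71, 35, 106]
0.3 (257, 229) [43, 38, 36, 71, 181]
0.5 (259, 219) [42, 36, 37, 34, 37]
0.7 (263, 207) [100, 34, 35, 37, 36]
0.95 (270, 192) [100, 103, 41, 39, 33]
```

```bash
python3 -m crank '{"translation":[[0,0,3],[0,0,2],[0,0,0]],"roll":[0,0,0],"fingers":[0,0,0]}' 40 >/dev/null
python3 jp.py
python3 -m crank '{"translation":[[0,0,2],[0,0,1],[0,0,0]],"roll":[0,0,0],"fingers":[0,0,0]}' 40 >/dev/null
python3 jp.py
```

```text
JIG mm [   3.2 -123.1] z 74.4 tool y yaw err 0.0001 tilt [-0.001  0.001 -1.   ] F jig [-0.3  0.5] 3.3 w 0.0001 gf 2.192094773054123 t 16.45 q6 -0.74
JIG mm [   3.2 -123.2] z 74.1 tool y yaw err 0.0002 tilt [-0.002  0.002 -1.   ] F jig [-4.1  2.5] 19.1 w -0.0 gf 9.226803034543991 t 16.75 q6 -0.74
```

```bash
python3 -m crank '{"translation":[[0,0,-10],[0,0,-40],[0,0,-45],[0,0,-45],[0,0,-40],[45,0,0],[45,0,0],[0,0,0]],"roll":[0,0,0,0,0,0,0,0],"fingers":[0,0,0,0,0,0,0,0]}' 40 >/dev/null
python3 -m crank '{"translation":[[45,0,0],[42,0,0],[0,0,0]],"roll":[0,0,0],"fingers":[0,0,0]}' 40 >/dev/null
python3 jp.py; python3 grip.py
python3 - <<'E'
from h import *
z=np.load("jig.npz");R,o=z["R"],z["o"]
c=camera_info("wrist");w=get_image("wrist");g=w.max(2);cv2.imwrite("pics/w8.png",w)
for x in(-24.5,-20,0,20,24.5):
    print(x,[(y,int(cv2.getRectSubPix(g,(1,1),tuple(map(float,proj(c,np.r_[o+R@[x/1e3,y/1e3],.051])[0])))[0,0])) for y in range(64,106,2)])
for x in(60,100):
    print("gate",x,[(y,int(cv2.getRectSubPix(g,(1,1),tuple(map(float,proj(c,np.r_[o+R@[x/1e3,y/1e3],.032])[0])))[0,0])) for y in range(50,118,3)])
E
```

```text
JIG mm [ 2.2 58.4] z 250.6 tool y yaw err 0.0041 tilt [ 0.003 -0.    -1.   ] F jig [-0.6 -1.2] 0.1 w 0.0001 gf 0.0 t 17.85 q6 -0.49
0 (256, 242) [60, 57, 57, 61, 41]
0.1 (256, 238) [54, 58, 59, 60, 62]
0.2 (256, 234) [57, 53, 51, 57, 103]
0.3 (257, 229) [54, 76, 89, 171, 168]
0.5 (259, 219) [43, 166, 164, 176, 179]
0.7 (263, 207) [179, 174, 164, 172, 164]
0.95 (270, 192) [177, 176, 176, 172, 175]
-24.5 [(64, 175), (66, 178), (68, 181), (70, 222), (72, 245), (74, 246), (76, 247), (78, 246), (80, 251), (82, 250), (84, 226), (86, 166), (88, 164), (90, 164), (92, 166), (94, 166), (96, 165), (98, 154), (100, 100), (102, 87), (104, 87)]
-20 [(64, 92), (66, 93), (68, 95), (70, 100), (72, 102), (74, 98), (76, 117), (78, 213), (80, 249), (82, 250), (84, 226), (86, 150), (88, 141), (90, 158), (92, 165), (94, 165), (96, 167), (98, 166), (100, 155), (102, 130), (104, 112)]
0 [(64, 117), (66, 79), (68, 71), (70, 75), (72, 104), (74, 158), (76, 247), (78, 253), (80, 253), (82, 253), (84, 251), (86, 199), (88, 194), (90, 246), (92, 253), (94, 253), (96, 253), (98, 253), (100, 253), (102, 253), (104
[... 284 characters left out ...]
(70, 177), (72, 185), (74, 222), (76, 244), (78, 249), (80, 251), (82, 248), (84, 223), (86, 133), (88, 112), (90, 159), (92, 173), (94, 176), (96, 175), (98, 178), (100, 177), (102, 177), (104, 179)]
gate 60 [(50, 83), (53, 84), (56, 83), (59, 82), (62, 82), (65, 87), (68, 90), (71, 90), (74, 90), (77, 89), (80, 90), (83, 91), (86, 91), (89, 91), (92, 144), (95, 166), (98, 166), (101, 167), (104, 152), (107, 112), (110, 146), (113, 146), (116, 142)]
gate 100 [(50, 81), (53, 82), (56, 82), (59, 80), (62, 80), (65, 89), (68, 88), (71, 88), (74, 86), (77, 86), (80, 87), (83, 88), (86, 89), (89, 88), (92, 87), (95, 89), (98, 89), (101, 90), (104, 85), (107, 66), (110, 77), (113, 77), (116, 77)]
```

```bash
python3 - <<'E'
from h import *
z=np.load("jig.npz");R,o=z["R"],z["o"]
def prof(g,c,x,h,off=0):
    return [(y,int(cv2.getRectSubPix(g,(1,1),tuple(map(float,proj(c,np.r_[o+R@[x/1e3,y/1e3],h])[0]-[off,0])))[0,0])) for y in range(72,110,2)]
c=np.load("c.npy",allow_pickle=True).item();g=np.ascontiguousarray(cv2.imread("pics/m7.png")[:,400:].max(2))
for x in(-20,0,20):print("before",x,prof(g,c,x,.051,130))
c=camera_info("wrist");g=cv2.imread("pics/w8.png").max(2)
print("lip z .07",prof(g,c,0,.07))
for n in("top",):
    T=camera_info(n);t=get_image(n);cv2.imwrite("pics/t9.png",t);g=t.max(2)
    for x in(-22,22):print(n,x,prof(g,T,x,.051))
E
```

```text
before -20 [(72, 91), (74, 88), (76, 88), (78, 93), (80, 90), (82, 100), (84, 183), (86, 243), (88, 251), (90, 235), (92, 161), (94, 87), (96, 103), (98, 141), (100, 152), (102, 151), (104, 153), (106, 154), (108, 155)]
before 0 [(72, 200), (74, 160), (76, 171), (78, 202), (80, 249), (82, 253), (84, 253), (86, 253), (88, 253), (90, 250), (92, 196), (94, 208), (96, 249), (98, 253), (100, 253), (102, 253), (104, 253), (106, 253), (108, 253)]
before 20 [(72, 190), (74, 193), (76, 204), (78, 225), (80, 249), (82, 251), (84, 251), (86, 251), (88, 250), (90, 235), (92, 163), (94, 117), (96, 169), (98, 178), (100, 178), (102, 179), (104, 180), (106, 181), (108, 181)]
lip z .07 [(72, 78), (74, 109), (76, 183), (78, 252), (80, 253), (82, 253), (84, 253), (86, 240), (88, 177), (90, 240), (92, 252), (94, 253), (96, 253), (98, 253), (100, 253), (102, 253), (104, 235), (106, 102), (108, 125)]
top -22 [(72, 176), (74, 183), (76, 181), (78, 187), (80, 187), (82, 184), (84, 161), (86, 133), (88, 120), (90, 118), (92, 119), (94, 118), (96, 121), (98, 116), (100, 114), (102, 115), (104, 119), (106, 123), (108, 123)]
top 22 [(72, 48), (74, 54), (76, 83), (78, 123), (80, 167), (82, 183), (84, 169), (86, 146), (88, 137), (90, 133), (92, 133), (94, 134), (96, 134), (98, 132), (100, 135), (102, 127), (104, 109), (106, 108), (108, 110)]
```

```bash
python3 -c "
from rig import manip
print(manip.sign_off())"
```

```text
the job is handed in; nothing more can be done
None
```

The job is handed in: the gate is shut on the tee, the loop bar is in the hook's throat and the handle is pressed flat; the hook-up and handle checked out in the images, but I could not measure the clamping force directly.

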